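Set the transport lock of an autosampler

ROBOT

A 7-joint arm with a two-finger parallel gripper is mounted at the origin on the work surface. World frame = base frame: x ahead of the robot, y to its left, z up, the work surface at z = 0. Lengths are in m, angles in rad, forces in N, time in s.
With the tool pointing down it reaches from about 0.4 to 0.85 m from the base axis. Payload 10.4 kg.
Tool frame: the origin (TCP) lies midway between the tips of the shut fingers; the grasp point (between the pads) lies 19 mm behind it; z points along the fingers, x is the direction in which the jaws open and shut, and the axes are right-handed (so a half turn about z gives the same grasp; the last joint's range is limited). The gripper opens to 85 mm and grips with 20 to 120 N. Pads are 22 mm wide; open, the fingers measure 114 mm over their backs; the gripper's body (76 mm by 85 mm) begins 54 mm behind the grasp point. The pads swing forward as they close: fully open they stand 13 mm farther back than shut.
Start: joints at [-1.346, 0.332, -0.065, 1.46, 0.022, 1.35, -0.088], TCP at [0.153, 0.606, 0.231] pointing down, gripper open.
Joint ranges: [-2.6, 2.6], [-0.5, 2.12], [-1.47, 1.34], [0.16, 2.42], [-1.27, 4.41], [0.06, 2.06], [-2.6, 2.6]. Speed limits (rad/s): [2.22, 2.22, 2.79, 2.79, 3.14, 3.14, 3.14].

INTERFACE

Orientations are given as a unit quaternion [x, y, z, w].
In Python, from workcell import manip, cams gives the robot as it stands.
- The arm moves only by the tool move_arm, never from a script. Its argument "moves" is a list of rows, each a list of 7 numbers: the turn, a rotation vector about the tool's x, y, z in degrees, then the shift along the tool's x, y, z in m, then the finger opening in m, from 0 to 0.0854. A call has 1 to 10 rows; each row is the pose to reach, as a shift and turn from the pose commanded when the call began, along the tool's axes at that moment; what a row does not reach only later rows make up. A row lasts 1/10 s, in which the tool goes at most 50 mm and 8.59 degrees, less where a joint would pass 70% of its speed; a pose out of reach is approached as far as the arm can. A call with a gripper value outside its range is refused whole. The fingers move at their own pace and stop on an object; "grip_force" is the grip in N (left out, the last holds). Time passes only in rows, so rows that repeat a pose let the fingers close. It gives the time, the measured TCP pose, the force and the opening at its end, in the units of the state.
- manip.get_obs(): the state, without advancing time (a new reading comes with each control period).
- cams.camera(name): name is "scene" or "side" or "wrist"; returns the picture (420x560x3 uint8, red, green, blue); there is no depth.
- cams.camera_params(name): a dict with "fx", "fy", "cx", "cy" (pixels), "xyz" and "rotation" of the camera in the world. Camera axes: x right, y up, looking along -z (the intrinsics and any distortion apply to the point x, -y, -z); pixel columns grow to the right and rows downward; lengths in m; the calibration is good to about 2 mm. The wrist camera is an equidistant fisheye: a pixel r from the principal point sees the ray r / f radians off the axis. A picture is of the moment at which its call begins: read the wrist's pose just before it. camera_params takes no time and is no camera call; for the wrist camera it gives the pose at the moment of the call.
- manip.hand_in(): hands the job in, once; it reports no verdict.
The state is a dict: "clock": time; "joint_pos": joint angles; "joint_velocities": joint speeds; "tau": joint torques, N m; "position": TCP position; "ee_rot": TCP orientation; "ft_force": force on the tool from outside, world axes, zero at the start; "torque": the same for the moment, N m; "grip_width": opening from 0.0 (shut) to 1.0 (fully open).
Only numpy, scipy, OpenCV 4.12 (cv2) and the standard library are available. Lean on these libraries where they do the work, as an engineer would, in place of code of your own. Each camera call takes 0.05 s, during which the arm holds its last target. There are 200 camera calls.

TASK

Lock the sampler deck for transport: push the orange lug with a fingertip to turn the blue disc until its slot lines up with the steel bar (either way round will do), then push the bar by its red tab straight through the disc until it is fully home in the keeper on the other side. Only push: do not lift the bar out of its channel, leave every vial, bottle and other loose thing where it stands, and finish clear of everything.

Things in the scene. Friction and masses are not known exactly. Their poses are not given: they have to be found in the camera images.
- sampler: Fixed white low instrument deck. Origin at table level, exactly under the disc's axis; its +y is the way the bar is pushed. It spans x -75..75, y -255..90 mm; its flat top at z 45 mm carries everything. Along its centre line (x = 0), from -y to +y: bar in its channel, blue disc (centre at y 0), keeper. Placed and turned anew each time.
- disc (a joint): Angle (rad) of the blue disc, counter-clockwise from above. Radius 45, 1 to 19 mm above the deck top; a slot right across its middle, 17 mm wide, flared to 26 at both ends, between white lines. At 0 and at 3.14 the slot is in line with the bar; errors up to 0.15 are drawn in by the bar. Starts at 0.45..2.69, limits -0.45 and 3.59, stays where left.
- lug (a point): Centre of the top of the orange lug on the disc: a post 12 mm in diameter, 33 mm from the axis, at right angles to the slot, 19 to 49 mm above the deck top. At disc angle q it is at x -33 cos q, y -33 sin q mm in the deck's frame. Push it sideways round the axis: about 2 N.
- bar: Loose steel bar lying in the channel on the deck top, 0.25 kg, 12 x 12 mm, along the deck's +y. Origin at its underside below the middle of the red tab; the bar runs from y -6 to y 160 (nose; the last 14 mm taper to 5 mm width). In the deck's frame the origin starts at y -235..-213 mm and fully home is at y -96, nose against the stop. Slides at about 1.5 N.
- channel (a point): Middle of the channel that guides the bar, level with the tops of its two dark steel cheeks: y -150..-52 mm in the deck's frame, 14 mm high above the deck top, each 6 mm thick, 15 mm apart (3 mm wider than the bar), open above but for a 3 mm thick strap across their tops at y -82..-68, which holds the bar down; the tab stops 9 mm short of it.
- stop (a point): Top edge of the solid stop in the black keeper beyond the disc, at y 64 mm in the deck's frame, where the bar's nose ends. The keeper spans y 52..72, is 36 mm wide and 16 mm high above the deck top, with a flared mouth.
- tab (a point): Centre of the top of the bar's upright red tab: 26 mm wide, 10 mm thick along the bar (y -5..5 of the bar), from 17 to 45 mm above the deck top. It passes above the channel's cheeks: push its -y face along +y with fingertips at least 18 mm above the deck top.
- nose (a point): Middle of the tip of the bar's nose, 160 mm ahead of the bar's origin, 6 mm above its underside. Fully home at y 64 mm in the deck's frame.
- vial_near: Loose amber vial with a white cap, 22 mm in diameter, 48 mm high, standing on the deck on the side near the robot, 46 to 58 mm from the bar's line. Origin at the centre of its underside. Leave it alone.
- vial_far: The same kind of vial on the deck's far side, 46 to 58 mm from the bar's line. Leave it alone.
- amber_bottle: Loose amber bottle, 86 mm in diameter, 180 mm high, at the left. Origin under its centre. Leave it alone.
- clear_bottle: Loose clear bottle with a blue cap, 80 mm in diameter, 160 mm high, at the right. Origin under its centre. Leave it alone.
- beaker: Loose glass beaker, 70 mm in diameter, 85 mm high, at the left. Origin under its centre. Leave it alone.
- vial_rack: Loose blue rack of small vials, 70 x 130 x 45 mm, at the right. Origin under its centre. Leave it alone.
- screwdriver: Loose screwdriver lying on the table at the right. Leave it alone.
Mind the look-alikes: they are no part of the job. Of the things that look like the bar, the middle-sized one is meant.

How it is judged:
By the outcome, as a careful person would: the job done as asked, in the order asked, and still so for the second after the job is handed in, with the robot touching nothing.
It also fails if it takes over 45 s, if anything falls off the work surface, if the arm or the gripper's body presses on something with over 40 N, if the wrist force passes 120 N, or if a joint passes its speed limit or range.

## Working session

There is one attempt and no reset: what is moved stays moved. The work goes in short steps, Python scripts to look and compute and a tool call to move; the robot and the scene stay as the last step left them, time stands still between calls to the robot, and variables do not carry over. Pictures are saved under pics/ and viewed, about 8 in all and at most 12, crops included, and the job is handed in when it is done.

Besides the shell and the picture viewer there is one more tool, called after ">>>" in YAML: its name, and indented under it one key for each argument. move_arm: Moves the arm, as the interface text tells. Its arguments: {"type":"object","properties":{"moves":{"type":"array","items":{"type":"array","items":{"type":"number"}}},"grip_force":{"type":"number"}},"required":["moves"]}

```bash
mkdir -p pics; ls
python3 - <<'E'
from workcell import manip, cams
import cv2
print(manip.get_obs())
for n in ("scene","side","wrist"):
    p=cams.camera_params(n); print(n,p)
    cv2.imwrite(f"pics/{n}0.png",cams.camera(n)[:,:,::-1])
a=[cv2.imread(f"pics/{n}0.png") for n in("scene","side")]
E
```

```text
pics
{'clock': 0.0, 'joint_pos': array([-1.34560517,  0.33287749, -0.06469264,  1.46094927,  0.02161812,
        1.34987303, -0.08851388]), 'joint_velocities': array([-0.00090519,  0.00039588, -0.00016479, -0.00103556, -0.00027535,
       -0.00055389,  0.00181617]), 'tau': array([ 4.91861974e-04, -6.25434852e+01,  4.95756743e-02, -3.91609776e+01,
        1.62681984e-02,  9.92848916e-03, -5.34416586e-06]), 'position': array([0.15321366, 0.60554805, 0.2305086 ]), 'ee_rot': array([ 7.89068562e-01,  6.14304735e-01, -5.29698504e-04,  4.66060287e-04]), 'ft_force': array([0.01596323, 0.65754055, 0.52507973]), 'torque': array([-0.03241715, -0.0364013 , -0.01967703]), 'grip_width': 1.0028104194672676}
scene {'fx': 521.982373694252, 'fy': 521.982373694252, 'cx': 284.5419386172611, 'cy': 205.63505602250288, 'xyz': array([ 1.22411876, -0.44965158,  1.20950263]), 'rotation': array([0.28273782, 0.17619337, 0.50565819, 0.7958172 ])}
side {'fx': 541.9221070068805, 'fy': 541.9221070068805, 'cx': 271.17523387749964, 'cy': 201.3603895052443, 'xyz': array([0.33211324, 1.29902997, 1.48830977]), 'rotation': array([-0.01630118,  0.37061178,  0.92844081, -0.01946374])}
wrist {'fx': 325.19226210127806, 'fy': 325.19226210127806, 'cx': 277.8495732162632, 'cy': 213.08893537275316, 'xyz': array([0.08865732, 0.62365357, 0.3745214 ]), 'rotation': array([-0.10429285, -0.07984133,  0.60920119,  0.78206283])}
```

View pics/scene0.png

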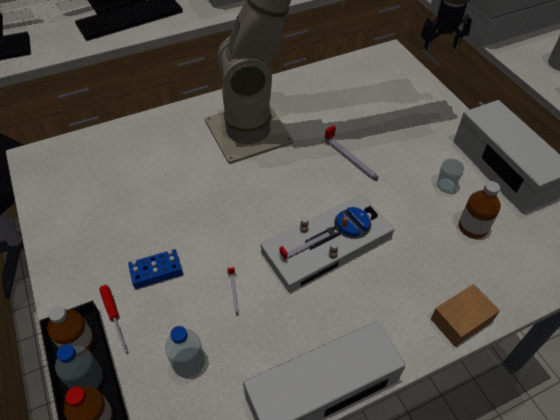

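View pics/side0.png

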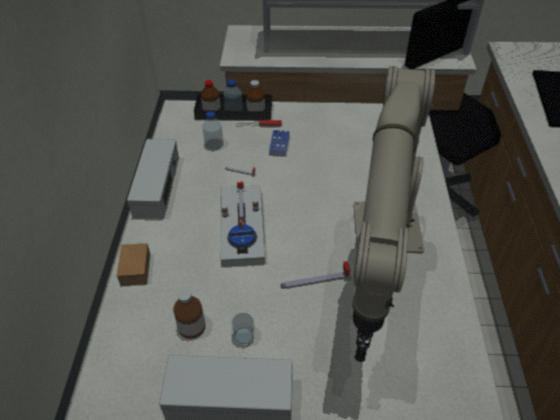

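The scene view shows the deck around (328,240), with the disc at (353,221) and the tab at (284,252). In the side view the disc is at (242,236) and the tab at (240,185). Next I'll write a ray-casting helper and take enlarged crops.

```bash
cat > h.py <<'E'
import numpy as np, cv2
from scipy.spatial.transform import Rotation as R
from workcell import manip, cams
def ray(p,uv,fish=False):
    x=(uv[0]-p['cx'])/p['fx']; y=(uv[1]-p['cy'])/p['fy']
    if fish:
        r=np.hypot(x,y); s=np.sin(r)/max(r,1e-9); d=np.array([x*s,-y*s,-np.cos(r)])
    else: d=np.array([x,-y,-1.])
    d=R.from_quat(p['rotation']).apply(d); return np.array(p['xyz']),d/np.linalg.norm(d)
def plane(p,uv,z,fish=False):
    o,d=ray(p,uv,fish); return o+d*(z-o[2])/d[2]
def tri(rs):
    A=0;b=0
    for o,d in rs:
        P=np.eye(3)-np.outer(d,d); A=A+P; b=b+P@o
    X=np.linalg.solve(A,b); return X,[np.linalg.norm(np.cross(X-o,d)) for o,d in rs]
def proj(p,X,fish=False):
    c=R.from_quat(p['rotation']).inv().apply(np.array(X)-p['xyz']); v=np.array([c[0],-c[1],-c[2]])
    if fish:
        r=np.hypot(v[0],v[1]); t=np.arctan2(r,v[2]); v=np.array([v[0]/r*t,v[1]/r*t,1])
    return np.array([p['fx']*v[0]/v[2]+p['cx'],p['fy']*v[1]/v[2]+p['cy']])
def blobs(im,lo,hi,amin=5):
    h=cv2.cvtColor(im,cv2.COLOR_BGR2HSV); m=cv2.inRange(h,lo,hi)
    n,_,s,c=cv2.connectedComponentsWithStats(m); return [(s[i].tolist(),c[i].round(1).tolist()) for i in range(1,n) if s[i][4]>=amin]
E
python3 - <<'E'
from h import *
a=cv2.imread('pics/scene0.png')[190:290,250:405]; b=cv2.imread('pics/side0.png')[170:275,205:285]
A=cv2.resize(a,None,fx=3.4,fy=3.4,interpolation=2);B=cv2.resize(b,None,fx=3.4,fy=3.4,interpolation=2)
C=np.zeros((360,800,3),np.uint8);C[:A.shape[0],:A.shape[1]]=A;C[:B.shape[0],528:528+B.shape[1]]=B
cv2.imwrite('pics/c1.png',C)
for n in('scene','side'):
    im=cv2.imread(f'pics/{n}0.png')
    print(n,'blue',blobs(im,(100,120,40),(130,255,255),30)); print('red',blobs(im,(0,150,60),(6,255,255),4)); print('or',blobs(im,(7,150,60),(20,255,255),4))
s,t=cams.camera_params('scene'),cams.camera_params('side')
print(tri([ray(s,(353,221)),ray(t,(242,236))]),tri([ray(s,(284,252)),ray(t,(240,185))]))
E
```

```text
scene blue [([347, 207, 23, 24, 316], [359.1, 217.1]), ([337, 212, 23, 25, 275], [346.8, 226.3]), ([129, 250, 53, 39, 1197], [154.9, 269.3]), ([171, 326, 16, 17, 221], [178.5, 334.2]), ([56, 344, 20, 19, 280], [65.7, 352.9])]
red [([326, 125, 10, 8, 35], [330.1, 128.4]), ([280, 246, 7, 9, 36], [283.1, 250.3]), ([228, 268, 6, 4, 18], [230.2, 269.1]), ([100, 285, 18, 34, 280], [108.3, 301.1]), ([65, 386, 19, 19, 242], [74.3, 395.2])]
or [([471, 194, 8, 4, 13], [474.1, 195.7]), ([480, 194, 3, 3, 6], [480.7, 195.3]), ([491, 196, 9, 13, 43], [496.3, 202.2]), ([344, 217, 3, 4, 9], [344.9, 218.7])]
side blue [([228, 80, 8, 7, 46], [231.2, 82.9]), ([205, 111, 11, 8, 62], [210.1, 114.1]), ([273, 131, 15, 12, 78], [281.3, 135.6]), ([230, 224, 25, 22, 335], [241.5, 235.3])]
red [([205, 80, 8, 5, 30], [208.4, 82.0]), ([260, 120, 21, 5, 72], [269.3, 121.7]), ([238, 183, 4, 2, 6], [239.2, 183.3]), ([344, 262, 5, 9, 33], [346.0, 266.1])]
or [([203, 88, 14, 9, 72], [209.8, 92.0]), ([247, 89, 16, 9, 79], [254.8, 92.8]), ([239, 220, 3, 3, 6], [240.2, 220.8]), ([177, 308, 2, 4, 4], [177.8, 309.5]), ([188, 310, 4, 3, 4], [189.5, 311.0]), ([184, 314, 3, 3, 4], [185.0, 315.0])]
(array([0.51278657, 0.1042859 , 0.05229215]), [np.float64(0.0007201406621751678), np.float64(0.0007201406621751367)]) (array([ 0.5387044 , -0.12095187,  0.07566889]), [np.float64(0.00015252376508983434), np.float64(0.00015252376508973988)])
```

View pics/c1.png

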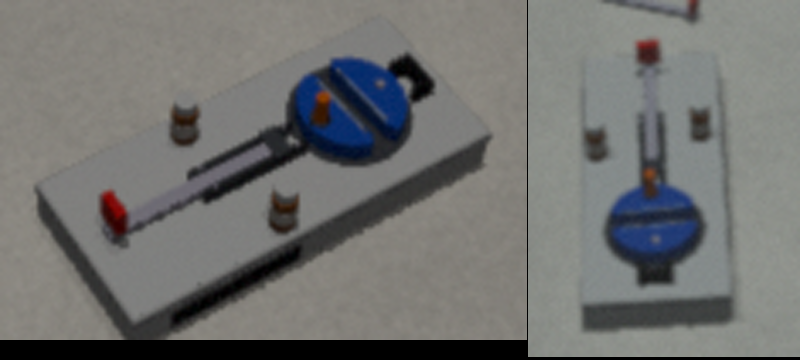

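The two-view points are consistent with the sizes given: disc near (0.513,0.104), tab top near (0.539,-0.121) at z≈0.076. The lug lies on the bar side of the disc, so q≈π/2. I'll move the wrist camera over the deck.

>>> move_arm:
  moves:
    - [0,0,0,-0.03,0.035,-0.02,0]
    - [0,0,0,-0.06,0.07,-0.02,0]
    - [0,0,0,-0.09,0.107,-0.02,0]
    - [0,0,0,-0.12,0.143,-0.02,0]
    - [0,0,0,-0.15,0.18,-0.02,0]
    - [0,0,0,-0.18,0.215,-0.02,0]
    - [0,0,0,-0.21,0.25,-0.02,0]
    - [0,0,0,-0.24,0.287,-0.02,0]
    - [0,0,0,-0.27,0.323,-0.02,0]
    - [0,0,0,-0.3,0.36,-0.02,0]
  grip_force: 40

```text
clock: 1.15
position: [0.4294, 0.225, 0.2514]
ee_rot: [0.789, 0.614, 0.0, -0.0]
ft_force: [1.7, 1.3, 0.1]
grip_width: -0.002
```

>>> move_arm:
  moves:
    - [0,0,0,-0.03,0.035,0,0]
    - [0,0,0,-0.06,0.07,0,0]
    - [0,0,0,-0.09,0.107,0,0]
    - [0,0,0,-0.12,0.143,0,0]
    - [0,0,0,-0.15,0.18,0,0]
    - [0,0,0,-0.172,0.205,0,0]
    - [0,0,0,-0.172,0.205,0,0]
    - [0,0,0,-0.172,0.205,0,0]
    - [0,0,0,-0.172,0.205,0,0]
    - [0,0,0,-0.172,0.205,0,0]

```text
clock: 2.15
position: [0.5849, 0.0112, 0.2513]
ee_rot: [0.788, 0.615, 0.0, -0.0]
ft_force: [-0.0, 0.5, -0.7]
grip_width: -0.001
```

Run:
```python
from h import *
import pickle
p=cams.camera_params('wrist'); im=cams.camera('wrist')[:,:,::-1].copy(); cv2.imwrite('pics/w1.png',im); pickle.dump(p,open('w1.pkl','wb'))
o=manip.get_obs(); print(o['clock'],o['position'],o['ee_rot'],o['ft_force'],o['grip_width'])
print('blue',blobs(im,(100,120,40),(130,255,255),60)); print('red',blobs(im,(0,150,60),(6,255,255),30)); print('or',blobs(im,(7,150,60),(20,255,255),20))
```

```text
2.2 [0.58493974 0.01109126 0.25141442] [ 7.88462555e-01  6.15082643e-01  2.61147823e-04 -2.72877840e-04] [-0.19303443 -0.0307833   0.05310279] -0.0014125788822536432
blue [([339, 62, 51, 78, 2141], [367.0, 97.0]), ([303, 70, 51, 79, 1957], [325.0, 113.0]), ([0, 123, 13, 45, 442], [4.7, 146.4])]
red [([132, 171, 23, 27, 347], [142.3, 183.9]), ([59, 174, 18, 6, 73], [66.6, 176.7])]
or [([210, 93, 10, 16, 35], [216.4, 101.8]), ([314, 109, 14, 13, 142], [320.6, 115.5]), ([261, 185, 17, 6, 28], [269.0, 186.4])]
```

View pics/w1.png

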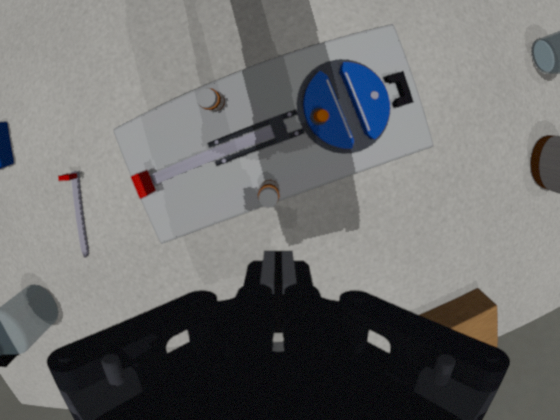

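The wrist view shows the disc at (346,106), the lug at (321,115), the tab at (143,184), the keeper at (400,89) and the vials at (209,98) and (268,192). The deck corners are at about (114,128), (395,24), (433,146) and (162,242). I'll turn these into deck pose, disc angle and vial positions.

```bash
cat > meas.py <<'E'
from h import *
from scipy.optimize import least_squares
def measure(im,p,f=True):
    hsv=cv2.cvtColor(im,cv2.COLOR_BGR2HSV)
    m=cv2.inRange(hsv,(100,120,40),(130,255,255)); n,l,s,c=cv2.connectedComponentsWithStats(m)
    k=np.zeros_like(m); parts=[]
    for i in range(1,n):
        if s[i][4]>800 and np.linalg.norm(plane(p,c[i],.064,f)[:2]-[.513,.104])<.06: k|=(l==i).astype(np.uint8)*255; parts.append(i)
    pts=np.argwhere(k)[:,::-1]; hull=cv2.convexHull(pts.astype(np.int32))[:,0]
    W=np.array([plane(p,q,.064,f)[:2] for q in hull])
    r=least_squares(lambda v:np.hypot(*(W-v[:2]).T)-v[2],[*W.mean(0),.045],loss='soft_l1',f_scale=.001)
    out={'disc':r.x[:2],'R':r.x[2]}
    # slot: separating line between the two blue halves
    C=[np.mean([plane(p,q,.064,f)[:2] for q in np.argwhere(l==i)[:,::-1]],0) for i in parts]
    if len(C)==2: d=C[1]-C[0]; out['halves']=np.degrees(np.arctan2(d[1],d[0]))
    for nm,lo,hi,z in(('lug',(7,150,60),(20,255,255),.088),('tab',(0,150,60),(6,255,255),.085)):
        mm=cv2.inRange(hsv,lo,hi); n,l2,s,c=cv2.connectedComponentsWithStats(mm); best=None
        for i in range(1,n):
            if s[i][4]<30: continue
            P=plane(p,c[i],z,f)[:2]; d=np.linalg.norm(P-out['disc'])
            if nm=='lug' and d<.05 or nm=='tab' and .08<d<.27 and abs(P[0]-.53)<.05: out[nm]=P
    return out
E
python3 - <<'E'
from meas import *
import pickle
p=pickle.load(open('w1.pkl','rb')); im=cv2.imread('pics/w1.png')
print({k:np.round(v,4) for k,v in measure(im,p).items()})
P=lambda u,v,z:plane(p,(u,v),z,True)[:2]
K=[P(114,128,.045),P(395,24,.045),P(433,146,.045),P(162,242,.045)]
print('corners',np.round(K,4),'lens',[round(np.linalg.norm(K[i]-K[(i+1)%4]),4) for i in range(4)])
for a,b in((0,1),(3,2),(0,3),(1,2)): d=K[b]-K[a];print(round(np.degrees(np.arctan2(d[1],d[0])),2))
y=(K[1]-K[0]+K[2]-K[3]);y/=np.linalg.norm(y);x=np.array([y[1],-y[0]])
O=sum(K)/4+y*.0825; print('origin from corners',O,'yaw',np.degrees(np.arctan2(y[1],y[0]))-90)
for n,u,v,z in(('keeper',400,89,.061),('vialA cap',206,97,.093),('vialB cap',268,198,.093),('strapmid',291,123,.06),('chan_end',213,151,.055)):
    q=P(u,v,z);print(n,q.round(4),'deck',((q-O)@x*1e3).round(1),((q-O)@y*1e3).round(1))
h=im[20:220,110:440]; cv2.imwrite('pics/c2.png',cv2.resize(h,None,fx=2.4,fy=2.4,interpolation=2))
E
```

```text
{'disc': array([0.5132, 0.1033]), 'R': np.float64(0.0456), 'halves': np.float64(-80.982), 'lug': array([0.5185, 0.0706]), 'tab': array([ 0.5374, -0.1188])}
corners [[ 0.4663 -0.1538]
 [ 0.4308  0.1865]
 [ 0.5774  0.1996]
 [ 0.6128 -0.1375]] lens [np.float64(0.3422), np.float64(0.1471), np.float64(0.339), np.float64(0.1475)]
95.95
96.01
6.35
5.1
origin from corners [0.51323218 0.10575259] yaw 5.977209961264663
keeper [0.507  0.1655] deck 0.0 60.0
vialA cap [ 0.4747 -0.0285] deck -52.3 -129.6
vialB cap [0.5825 0.0036] deck 58.3 -108.8
strapmid [0.5189 0.043 ] deck -0.9 -63.0
chan_end [ 0.5266 -0.0434] deck -2.2 -149.7
```

View pics/c2.png

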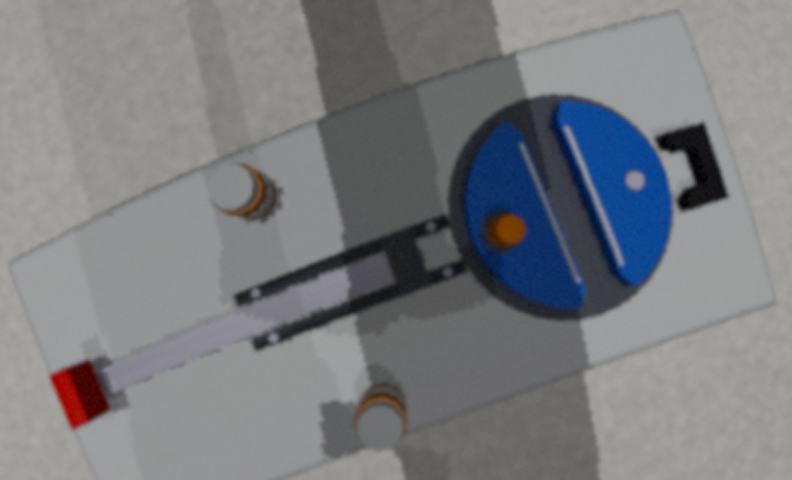

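Deck yaw is 6.0°, and the corner lengths of 341×147 mm fit the nominal 345×150. The disc is at (0.513,0.104) with R 45.6 mm. The lug is 33 mm out at deck angle -87°, so q≈1.63. The vials sit 52 and 58 mm off the line, as stated. I'll turn the disc counter-clockwise to q=π with a straight push along the chord, tool face square to it. First I go beside the lug and down.

>>> move_arm:
  moves:
    - [0,0,7,0.005,-0.028,0.02,0]
    - [0,0,14,0.011,-0.056,0.04,0]
    - [0,0,21,0.0174,-0.0849,0.06,0]
    - [0,0,23.3,0.0174,-0.0849,0.08,0]
    - [0,0,23.3,0.0174,-0.0849,0.11,0]
    - [0,0,23.3,0.0174,-0.0849,0.14,0]
    - [0,0,23.3,0.0174,-0.0849,0.165,0]
    - [0,0,23.3,0.0174,-0.0849,0.1794,0]
    - [0,0,23.3,0.0174,-0.0849,0.1794,0]
    - [0,0,23.3,0.0174,-0.0849,0.1794,0]

```text
clock: 3.2
position: [0.5073, 0.0479, 0.0725]
ee_rot: [0.897, 0.443, 0.0, -0.0]
ft_force: [0.8, 0.3, -0.2]
grip_width: -0.001
```

Run:
```python
from meas import *
import pickle
p=cams.camera_params('wrist'); im=cams.camera('wrist')[:,:,::-1].copy(); cv2.imwrite('pics/w2.png',im)
o=manip.get_obs(); T=R.from_quat(o['ee_rot']).as_matrix(); print(o['position'],T[:,0].round(3),T[:,1].round(3),o['ft_force'].round(1))
```

```text
[0.50775924 0.04788889 0.07293516] [0.608 0.794 0.001] [ 0.794 -0.608  0.001] [ 0.2 -0.6  0.4]
```

View pics/w2.png

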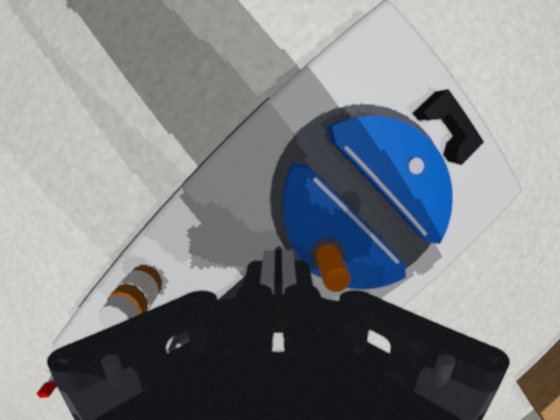

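The fingertips at (278,258) are down to the left of the lug at (332,265) and touch nothing. I push along tool +x, deliberately a little short.

>>> move_arm:
  moves:
    - [0,0,0,0.006,0,0,0]
    - [0,0,0,0.012,0,0,0]
    - [0,0,0,0.018,0,0,0]
    - [0,0,0,0.024,0,0,0]
    - [0,0,0,0.03,0,0,0]
    - [0,0,0,0.036,0,0,0]
    - [0,0,0,0.042,0,0,0]
    - [0,0,0,0.048,0,0,0]
    - [0,0,0,0.053,0,0,0]
    - [0,0,0,0.053,0,0,0]

```text
clock: 4.25
position: [0.5384, 0.0907, 0.0712]
ee_rot: [0.897, 0.443, -0.001, -0.001]
ft_force: [-2.7, -0.6, -0.8]
grip_width: 0.0
```

Run:
```python
from meas import *
p=cams.camera_params('wrist'); im=cams.camera('wrist')[:,:,::-1].copy(); cv2.imwrite('pics/w3.png',im)
o=manip.get_obs(); print(o['position'],o['ft_force'].round(1))
print({k:np.round(v,4) for k,v in measure(im,p).items()})
```

```text
[0.53879805 0.09047751 0.07133562] [-2.5 -1.6 -0.9]
{'disc': array([0.5132, 0.1041]), 'R': np.float64(0.0453), 'halves': np.float64(25.2928), 'lug': array([0.543 , 0.1118]), 'tab': array([ 0.5334, -0.1157])}
```

View pics/w3.png

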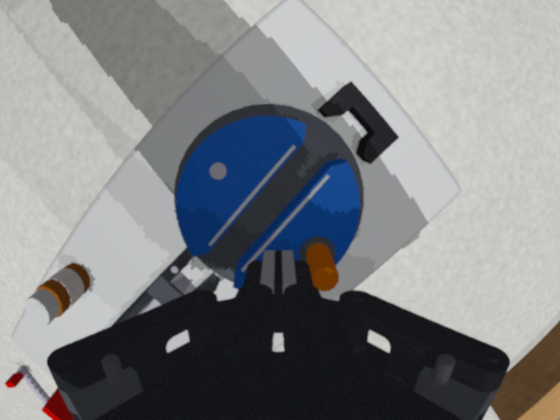

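The fingertips are against the lug at (320,265), and the slot's white lines (208,245)-(295,147) and (243,270)-(328,177) look nearly parallel to the channel. I'll compute the exact angle from these lines.

Run:
```python
from meas import *
p=cams.camera_params('wrist'); im=cv2.imread('pics/w3.png')
ang=lambda a,b:np.degrees(np.arctan2(*(b-a)[::-1]))
P=lambda u,v,z:plane(p,(u,v),z,True)[:2]
for a,b in(((208,245),(295,147)),((243,270),(328,177))): print('eye',ang(P(*a,.064),P(*b,.064)))
g=im.max(2).astype(float)
# refine: white (low-saturation bright) pixels inside disc
h=cv2.cvtColor(im,cv2.COLOR_BGR2HSV); m=((h[...,1]<90)&(h[...,2]>95)).astype(np.uint8)
for y in range(420):
    for x in range(560):
        if m[y,x] and (y>285 or np.linalg.norm(P(x,y,.064)-[.5132,.104])>.043): m[y,x]=0
n,l,s,c=cv2.connectedComponentsWithStats(m)
for i in range(1,n):
    if s[i][4]<40: continue
    W=np.array([P(*q[::-1],.064) for q in np.argwhere(l==i)]); W0=W-W.mean(0); u=np.linalg.svd(W0,full_matrices=False)[2][0]
    print(s[i],W.mean(0).round(4),'len',np.ptp(W0@u).round(4),'ang',np.degrees(np.arctan2(u[1],u[0])))
# deck: right edge and keeper, lug top
for a,b,z in(((290,0),(460,188),.045),((12,335),(290,0),.045)): print('deck edge',ang(P(*a,z),P(*b,z)))
print('lug top',P(325,278,.094)-[.5132,.104])
```

```text
eye 100.83531973907529
eye 101.62779936173295
[209 145  86 101 510] [0.5033 0.1027] len 0.0643 ang -78.19512009003624
[210 163  17  17 224] [0.4843 0.0973] len 0.0079 ang -125.27016442455871
[241 175  88  97 490] [0.5237 0.1086] len 0.0647 ang -78.2810674969905
deck edge 7.835441787750824
deck edge 95.9318262850529
lug top [0.03275181 0.00684476]
```

The slot reads 101.8° from both white lines, and the lug top agrees. The deck is at 96.0°, so the disc overshot by 0.10 rad. That is within tolerance, but I'll nudge it back for margin. I back off, go over the lug and down on its far side.

>>> move_arm:
  moves:
    - [0,0,0,-0.006,0,0,0]
    - [0,0,0,-0.006,0,-0.025,0]
    - [0,0,0,-0.006,0,-0.045,0]
    - [0,0,0,0.02,-0.002,-0.045,0]
    - [0,0,0,0.049,-0.002,-0.045,0]
    - [0,0,0,0.049,-0.002,-0.045,0]
    - [0,0,0,0.049,-0.002,-0.025,0]
    - [0,0,0,0.049,-0.002,0,0]
    - [0,0,0,0.049,-0.002,0,0]
    - [0,0,0,0.049,-0.002,0,0]

```text
clock: 5.3
position: [0.5677, 0.1292, 0.0724]
ee_rot: [0.897, 0.442, -0.0, 0.0]
ft_force: [-0.3, 0.5, 0.8]
grip_width: -0.0
```

>>> move_arm:
  moves:
    - [0,0,0,-0.003,0,0,0]
    - [0,0,0,-0.006,0,0,0]
    - [0,0,0,-0.008,0,0,0]
    - [0,0,0,-0.01,0,0,0]
    - [0,0,0,-0.011,0,0,0]
    - [0,0,0,-0.011,0,0,0]

```text
clock: 5.9
position: [0.5621, 0.1215, 0.0726]
ee_rot: [0.897, 0.442, 0.002, 0.0]
ft_force: [5.3, 1.5, -0.7]
grip_width: 0.0
```

```bash
cat > slot.py <<'E'
from meas import *
def slot(im,p):
    P=lambda u,v,z:plane(p,(u,v),z,True)[:2]
    h=cv2.cvtColor(im,cv2.COLOR_BGR2HSV); m=((h[...,1]<90)&(h[...,2]>95)).astype(np.uint8)
    for y in range(420):
        for x in range(560):
            if m[y,x] and np.linalg.norm(P(x,y,.064)-[.5132,.104])>.043: m[y,x]=0
    n,l,s,c=cv2.connectedComponentsWithStats(m)
    for i in range(1,n):
        if s[i][4]<40: continue
        W=np.array([P(*q[::-1],.064) for q in np.argwhere(l==i)]); W0=W-W.mean(0); u=np.linalg.svd(W0,full_matrices=False)[2][0]
        print(W.mean(0).round(4),'len',np.ptp(W0@u).round(4),'ang',(np.degrees(np.arctan2(u[1],u[0]))%180).round(2))
E
python3 - <<'E'
from slot import *
p=cams.camera_params('wrist'); im=cams.camera('wrist')[:,:,::-1].copy(); cv2.imwrite('pics/w4.png',im)
o=manip.get_obs(); T=R.from_quat(o['ee_rot']).as_matrix(); print(o['position'],T[:,0].round(3),o['ft_force'].round(1))
slot(im,p); print({k:np.round(v,4) for k,v in measure(im,p).items()})
E
```

```text
[0.56213649 0.12148052 0.07259353] [0.608 0.794 0.003] [5.2 2.  0.5]
[0.5027 0.1028] len 0.0646 ang 101.16
[0.4835 0.0975] len 0.0083 ang 79.32
[0.5234 0.1076] len 0.0646 ang 101.18
[0.521  0.0638] len 0.0219 ang 12.28
{'disc': array([0.5134, 0.1042]), 'R': np.float64(0.0455), 'halves': np.float64(12.9028), 'lug': array([0.5441, 0.1129]), 'tab': array([ 0.5366, -0.1076])}
```

Contact is made (5 N), but the slot has only come back to 101.2°. I push 2.5 mm more.

>>> move_arm:
  moves:
    - [0,0,0,-0.0015,0,0,0]
    - [0,0,0,-0.0025,0,0,0]
    - [0,0,0,-0.0025,0,0,0]

```text
clock: 6.25
position: [0.562, 0.1201, 0.073]
ee_rot: [0.897, 0.443, 0.003, 0.0]
ft_force: [11.2, 4.0, -3.7]
grip_width: -0.004
```

Run:
```python
from slot import *
p=cams.camera_params('wrist'); im=cams.camera('wrist')[:,:,::-1].copy(); cv2.imwrite('pics/w5.png',im)
o=manip.get_obs(); print(o['position'],o['ft_force'].round(1))
slot(im,p)
```

```text
[0.56205542 0.1201285  0.07296226] [11.3  4.5 -3.8]
[0.5026 0.1037] len 0.0647 ang 98.79
[0.4834 0.0987] len 0.0082 ang 59.67
[0.5236 0.1069] len 0.0647 ang 98.75
[0.5193 0.0634] len 0.0205 ang 8.77
```

The slot is at 98.8°, an error of 0.05 rad, which is well inside tolerance. I back off and rise, then check angle, clearance and pose for the tab push.

>>> move_arm:
  moves:
    - [0,0,0,0.01,0,0,0]
    - [0,0,0,0.015,0,-0.02,0]
    - [0,0,-8,0.015,0,-0.06,0]
    - [0,0,-16,0.005,0,-0.1,0]
    - [0,0,-24,-0.04,0,-0.14,0]
    - [0,0,-32,-0.08,0,-0.14,0]
    - [0,0,-40,-0.12,0,-0.14,0]
    - [0,0,-43.4,-0.12,0,-0.14,0]
    - [0,0,-43.4,-0.12,0,-0.14,0]
    - [0,0,-43.4,-0.12,0,-0.14,0]

```text
clock: 7.3
position: [0.4866, 0.0244, 0.2119]
ee_rot: [0.67, 0.742, -0.0, -0.0]
ft_force: [0.3, 1.3, 0.6]
grip_width: 0.004
```

Run:
```python
from slot import *
p=cams.camera_params('wrist'); im=cams.camera('wrist')[:,:,::-1].copy(); cv2.imwrite('pics/w6.png',im)
o=manip.get_obs(); T=R.from_quat(o['ee_rot']).as_matrix(); print(o['position'],T[:,0].round(4),o['ft_force'].round(1))
slot(im,p); print({k:np.round(v,4) for k,v in measure(im,p).items()})
s,t=cams.camera_params('scene'),cams.camera_params('side')
print('clear cap',tri([ray(s,(178.5,334.2)),ray(t,(210.1,114.1))]),'rack',tri([ray(s,(155,269)),ray(t,(281,138))]))
tgt=np.array([.5398,-.1496,.068]); print('shift',(T.T@(tgt-o['position'])).round(4))
```

```text
[0.48666101 0.02455175 0.21173404] [-1.022e-01  9.948e-01 -2.000e-04] [ 0.2  0.5 -1. ]
[0.4839 0.1002] len 0.0079 ang 173.53
[0.5032 0.1036] len 0.0628 ang 98.66
[0.5239 0.1067] len 0.063 ang 98.46
{'disc': array([0.5113, 0.1023]), 'R': np.float64(0.0462), 'halves': np.float64(9.0448), 'lug': array([0.5422, 0.1064]), 'tab': array([ 0.5354, -0.1184])}
clear cap (array([ 0.68300037, -0.44150532,  0.15480181]), [np.float64(0.00023410610617172233), np.float64(0.00023410610617164153)]) rack (array([ 0.40492896, -0.44319432,  0.02832856]), [np.float64(0.008668128910357285), np.float64(0.008668128910357394)])
shift [-0.1786  0.0351  0.1438]
```

View pics/w6.png

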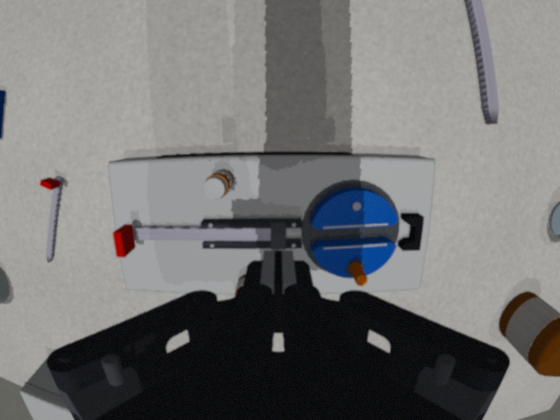

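The slot is within 2.6° of the channel, and the bar, tab (123,240) and vials are undisturbed. The space behind the tab is clear, so I go there and down.

>>> move_arm:
  moves:
    - [0,0,0,-0.045,0.009,0,0]
    - [0,0,0,-0.09,0.018,0,0]
    - [0,0,0,-0.135,0.027,0,0]
    - [0,0,0,-0.18,0.035,0,0]
    - [0,0,0,-0.18,0.035,0.03,0]
    - [0,0,0,-0.18,0.035,0.07,0]
    - [0,0,0,-0.18,0.035,0.11,0]
    - [0,0,0,-0.18,0.035,0.135,0]
    - [0,0,0,-0.18,0.035,0.144,0]
    - [0,0,0,-0.18,0.035,0.144,0]

```text
clock: 8.35
position: [0.5395, -0.1512, 0.0668]
ee_rot: [0.67, 0.743, -0.001, -0.001]
ft_force: [0.2, 0.1, -0.6]
grip_width: 0.001
```

Run:
```python
from slot import *
p=cams.camera_params('wrist'); im=cams.camera('wrist')[:,:,::-1].copy(); cv2.imwrite('pics/w7.png',im)
o=manip.get_obs(); T=R.from_quat(o['ee_rot']).as_matrix(); print(o['position'],T[:,0].round(4),o['ft_force'].round(1))
d=o['position'][:2]-[.5132,.104]; print('deck xy',d@[.9945,.1045],d@[-.1045,.9945]); print({k:np.round(v,4) for k,v in measure(im,p).items()})
```

```text
[ 0.54027771 -0.15160044  0.06820706] [-1.028e-01  9.947e-01 -4.000e-04] [ 1.5 -0.5  1.2]
deck xy 0.00021854021994057127 -0.257024256339805Traceback (most recent call last):
  File "<stdin>", line 4, in <module>
  File "meas.py", line 9, in measure
    pts=np.argwhere(k)[:,::-1]; hull=cv2.convexHull(pts.astype(np.int32))[:,0]
                                     ~~~~~~~~~~~~~~~~~~~~~~~~~~~~~~~~~~~~^^^^^
TypeError: 'NoneType' object is not subscriptable
```

View pics/w7.png

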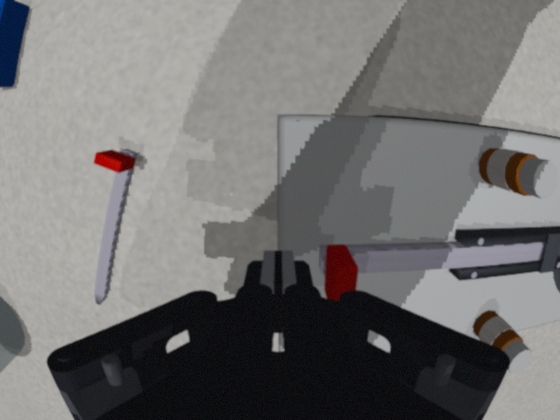

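The fingertips are centred behind the tab's -y face at (340,270), and both vials are clear of the path. I push.

>>> move_arm:
  moves:
    - [0,0,0,0.007,0,0,0]
    - [0,0,0,0.014,0,0,0]
    - [0,0,0,0.021,0,0,0]
    - [0,0,0,0.028,0,0,0]
    - [0,0,0,0.035,0,0,0]
    - [0,0,0,0.042,0,0,0]
    - [0,0,0,0.049,0,0,0]
    - [0,0,0,0.056,0,0,0]
    - [0,0,0,0.063,0,0,0]
    - [0,0,0,0.07,0,0,0]

```text
clock: 9.4
position: [0.5325, -0.0816, 0.0679]
ee_rot: [0.67, 0.743, 0.0, -0.0]
ft_force: [0.8, -2.5, 2.5]
grip_width: 0.003
```

>>> move_arm:
  moves:
    - [0,0,0,0.007,0,0,0]
    - [0,0,0,0.014,0,0,0]
    - [0,0,0,0.021,0,0,0]
    - [0,0,0,0.028,0,0,0]
    - [0,0,0,0.035,0,0,0]
    - [0,0,0,0.042,0,0,0]
    - [0,0,0,0.047,0,0,0]
    - [0,0,0,0.052,0,0,0]
    - [0,0,0,0.056,0,0,0]
    - [0,0,0,0.06,0,0,0]

```text
clock: 10.4
position: [0.5263, -0.0222, 0.0679]
ee_rot: [0.67, 0.743, 0.0, -0.0]
ft_force: [-0.8, -2.1, 1.2]
grip_width: -0.001
```

Run:
```python
from slot import *
p=cams.camera_params('wrist'); im=cams.camera('wrist')[:,:,::-1].copy(); cv2.imwrite('pics/w8.png',im)
o=manip.get_obs(); print(o['position'],o['ft_force'].round(1))
d=o['position'][:2]-[.5132,.104]; print('deck xy',d@[.9945,.1045],d@[-.1045,.9945])
```

```text
[ 0.52631974 -0.02142466  0.06782354] [-0.7 -0.8  1.6]
deck xy -5.92946639905101e-05 -0.1261058420341287
```

View pics/w8.png

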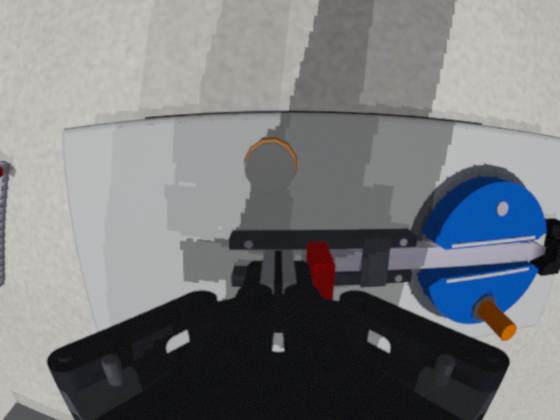

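The bar has gone through the disc's slot and into the keeper's mouth, with about 11 mm left. I finish slowly, watching for the force to rise at the stop.

>>> move_arm:
  moves:
    - [0,0,0,0.003,0,0,0]
    - [0,0,0,0.006,0,0,0]
    - [0,0,0,0.008,0,0,0]
    - [0,0,0,0.01,0,0,0]
    - [0,0,0,0.01,0,0,0]

```text
clock: 10.95
position: [0.5253, -0.0121, 0.0678]
ee_rot: [0.67, 0.743, 0.0, -0.0]
ft_force: [-0.1, -0.0, 0.3]
grip_width: -0.002
```

>>> move_arm:
  moves:
    - [0,0,0,0.001,0,0,0]
    - [0,0,0,0.002,0,0,0]
    - [0,0,0,0.002,0,0,0]

```text
clock: 11.25
position: [0.5252, -0.0116, 0.0679]
ee_rot: [0.67, 0.742, -0.0, 0.0]
ft_force: [0.6, -5.0, -0.5]
grip_width: -0.003
```

>>> move_arm:
  moves:
    - [0,0,0,0.001,0,0,0]
    - [0,0,0,0.002,0,0,0]
    - [0,0,0,0.002,0,0,0]

```text
clock: 11.55
position: [0.5252, -0.0113, 0.0681]
ee_rot: [0.671, 0.742, -0.001, 0.001]
ft_force: [0.2, -10.5, 1.5]
grip_width: -0.003
```

The force rises to 10.5 N with no further motion, so the nose is against the stop. I back off straight, rise and check.

>>> move_arm:
  moves:
    - [0,0,0,-0.008,0,0,0]
    - [0,0,0,-0.018,0,0,0]
    - [0,0,0,-0.018,0,-0.03,0]
    - [0,0,0,-0.018,0,-0.07,0]
    - [0,0,0,-0.018,0,-0.11,0]
    - [0,0,0,-0.018,0.03,-0.15,0]
    - [0,0,0,-0.018,0.06,-0.18,0]
    - [0,0,0,0.02,0.08,-0.18,0]
    - [0,0,0,0.04,0.08,-0.18,0]
    - [0,0,0,0.04,0.08,-0.18,0]

```text
clock: 12.55
position: [0.6005, 0.0435, 0.2472]
ee_rot: [0.668, 0.744, 0.0, -0.001]
ft_force: [-0.9, 0.1, 0.0]
grip_width: -0.001
```

Run:
```python
from slot import *
p=cams.camera_params('wrist'); im=cams.camera('wrist')[:,:,::-1].copy(); cv2.imwrite('pics/w9.png',im)
o=manip.get_obs(); print(o['clock'],o['position'],o['ft_force'].round(1))
m=measure(im,p); print({k:np.round(v,4) for k,v in m.items()}); slot(im,p)
d=m['tab']-[.5132,.104]; print('tab deck',d@[.9945,.1045],d@[-.1045,.9945])
cv2.imwrite('pics/c9.png',cv2.resize(im[20:280,100:480],None,fx=2,fy=2,interpolation=2))
```

```text
12.6 [0.60034296 0.04097978 0.24737456] [-0.9  0.3  0.9]
{'disc': array([0.5133, 0.1035]), 'R': np.float64(0.0456), 'halves': np.float64(7.5397), 'lug': array([0.5455, 0.1074]), 'tab': array([0.5233, 0.0087])}
[0.4832 0.1   ] len 0.0065 ang 13.75
[0.5018 0.1091] len 0.0491 ang 98.44
[0.5136 0.1162] len 0.0633 ang 96.0
tab deck 0.00010924522312393677 -0.0958476981600075
```

View pics/c9.png

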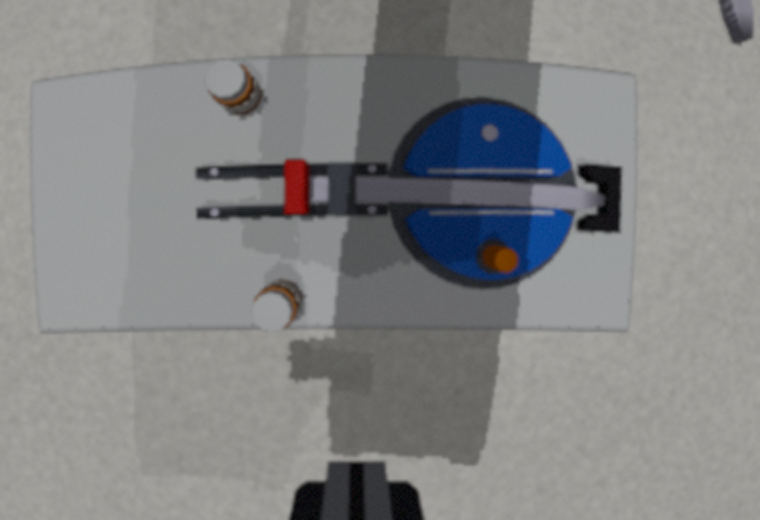

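The bar runs through the disc and into the keeper. The tab is at deck y -95.8 mm (home is -96), both vials are standing, and the gripper is clear. Handing in.

```bash
python3 -c "
from workcell import manip
print(manip.hand_in())"
```

```text
the job is handed in; nothing more can be done
None
```

The sampler deck is locked for transport, and I handed the job in at about 12.6 s on the robot's clock, out of the 45 s allowed.

- **Disc:** I pushed the orange lug counter-clockwise to bring the slot to q≈π. The first push overshot by about 0.10 rad, so I nudged it back, leaving about 0.05 rad of error, against the 0.15 the bar can draw in.
- **Bar:** I pushed the bar by its red tab through the disc until the force rose to about 10 N with no further motion, meaning the nose was against the stop.
- **Last checks:** The tab measured at deck y -95.8 mm, against -96 mm for fully home. The nose is seated in the keeper in the picture. Both vials are standing in place, and the gripper is clear at z≈0.25 m with no contact force.
- **One reading that disagreed:** In the final picture one automatic slot-line reading gave 98.4° against the deck's 96.0°. It covered only part of its line and probably merged with the bar's shiny edge. To the eye the white lines are parallel to the bar.
- **Not re-measured:** I did not measure the bottles, beaker, rack and screwdriver again at the end, but the arm never came near them.

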